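Stand the tall medicine bottle in its holder

ROBOT

A 7-joint arm with a two-finger parallel gripper is mounted at the origin on the work surface. World frame = base frame: x ahead of the robot, y to its left, z up, the work surface at z = 0. Lengths are in m, angles in rad, forces in N, time in s.
With the tool pointing down it reaches from about 0.4 to 0.925 m from the base axis. Payload 4.1 kg.
Tool frame: the origin (TCP) lies midway between the tips of the shut fingers; the grasp point (between the pads) lies 19 mm behind it; z points along the fingers, y is the line along which they close (so a half turn about z gives the same grasp; the last joint's range is limited). The gripper opens to 85 mm and grips with 20 to 120 N. Pads are 22 mm wide; open, the fingers measure 114 mm over their backs; the gripper's body (76 mm by 85 mm) begins 54 mm behind the grasp point. The pads swing forward as they close: fully open they stand 13 mm farther back than shut.
Start: joints at [1.22, 0.398, 0.045, 1.537, -0.019, 1.207, -0.051], TCP at [0.162, -0.63, 0.231] pointing down, gripper open.
Joint ranges: [-2.82, 2.82], [-0.49, 2.23], [-1.37, 1.46], [0, 2.46], [-1.36, 4.5], [0.23, 2], [-2.94, 2.94]. Speed limits (rad/s): [2.57, 2.57, 3.14, 3.14, 3.14, 3.14, 3.14].

INTERFACE

Orientations are given as a 3x3 rotation matrix whose columns are the frame's x, y, z axes.
In Python, from cell import env, hand, status, read_camera, camera_info, ticket gives the robot as it stands. Calls block until the motion is done:
- env.goto(position, orientation): joint-space move of the TCP to a pose.
- env.movel(position, rot=None, rate=0.15): straight line of the TCP; rot=None keeps the orientation; rate is the mean speed in m/s.
- env.set_joints(angles): joint-space move.
- hand.set_gripper(opening, squeeze=None): finger opening in m; squeeze is the grip in N (None keeps the last); returns when the fingers have stopped.
- env.sleep(seconds).
- env.solve_ik(position, orientation): joint angles nearest the present ones, or None.
- status.state(): the state.
- read_camera(name): name is "side" or "top" or "wrist"; returns (picture, depth): 420x560x3 uint8, blue, green, red; 420x560 float32, m along the optical axis (not along the pixel's ray), 0 where there is no reading.
- camera_info(name): a dict with "mtx" (3x3 intrinsics, pixels), "xyz" and "attitude" of the camera in the world. Camera axes: x right, y up, looking along -z (the intrinsics and any distortion apply to the point x, -y, -z); pixel columns grow to the right and rows downward; lengths in m; the calibration is good to about 2 mm. A picture is of the moment at which its call begins: read the wrist's pose just before it. camera_info takes no time and is no camera call; for the wrist camera it gives the pose at the moment of the call.
A pose or a line that the arm cannot do raises env.MotionError and nothing moves.
- ticket.hand_in(): hands the job in; it is judged then, once.
The state is a dict: "clock": time; "joint_pos": joint angles; "qd": joint speeds; "effort": joint torques, N m; "eef_pos": TCP position; "eef_rot": TCP orientation; "wrist_force": force on the tool from outside, world axes, zero at the start; "ft_torque": the same for the moment, N m; "opening": finger opening in m; "finger_force": force on a finger pad.
Only numpy, scipy, OpenCV 4.12 (cv2) and the standard library are available. Lean on these libraries where they do the work, as an engineer would, in place of code of your own. Each camera call takes 0.05 s, during which the arm holds its last target. There are 200 camera calls.

TASK

Take the tall amber bottle from the steel tray and stand it upright in the wide, empty well of the steel bottle holder, setting it down on the well's floor rather than dropping it in. Leave the short bottle on the tray and the small vial in the holder standing where they are.

Things in the scene. Friction and masses are not known exactly. Their poses are not given: they have to be found in the camera images.
- tall_bottle_center (a point): Centre (half-way up) of the tall bottle: amber glass, white 24 mm cap, 96 mm tall, 110 g; its round wall, 34 mm wide, is straight from the foot (48 mm below) to 70 mm up. z points to the cap. It stands on a fixed steel tray (190 x 360 mm, floor 3 mm, walls 20 mm high) in a row with the short bottle and a steel cup (54 mm wide, 34 mm tall), 110 mm apart, in any order.
- wide_well (a point): Centre of the floor of the wide, empty well of the fixed steel holder, 4 mm above the table; bore 54 mm, wall 3 mm, rim 22 mm above this point. z points up. The holder's plate (90 x 205 mm) also carries, 100 mm from it, a narrow well (31 mm) with the small vial in it. The holder may point any way and stand left or right of the robot, the tray on the other side.
- short_bottle_center (a point): Centre (half-way up) of the short bottle on the tray, to be left alone: the same glass, cap and 34 mm width as the tall one, but only 56 mm tall. z points up.
- small_vial_center (a point): Centre (half-way up) of the small vial, to be left alone: amber glass, white cap, 24 mm wide, 52 mm tall, standing in the narrow well of the holder. z points up.
Not all that is in view belongs to the job. What is shaped like the part that bears short_bottle_center but purple is not meant.

How it is judged:
At the end, for the whole second after the job is handed in: The tall bottle stands at rest in the wide well, cap up: its axis within 15 mm of the well's centre, its foot within 8 mm of the well's floor, tilted less than 10 degrees; the short bottle and the small vial stand within 30 mm of where they started (horizontal distance between tall_bottle_center and wide_well below 0.015 m and z of tall_bottle_center in the frame of wide_well below 0.056 m and angle between tall_bottle_center's own z axis and vertical below 0.17 rad and linear speed of tall_bottle below 0.02 m/s and distance of each of short_bottle_center, small_vial_center from where it was at the start of the episode below 0.03 m and angle between each of short_bottle_center, small_vial_center's own z axis and vertical below 0.3 rad); the robot touches nothing.
It fails at once if the tall bottle is let go over the holder while its foot is more than 20 mm above the well's floor (horizontal distance between tall_bottle_center and wide_well below 0.04 m and z of tall_bottle_center in the frame of wide_well above 0.068 m and contact force between the fingers and tall_bottle below 0.05 N).
It fails at once if the short bottle or the small vial is knocked over (angle between any of short_bottle_center, small_vial_center's own z axis and vertical above 0.7 rad).
It also fails if it takes over 32 s, if anything falls off the work surface, if the arm or the gripper's body presses on something with over 40 N, if the wrist force passes 120 N, or if a joint passes its speed limit or range.

## Working session

There is one attempt and no reset: what is moved stays moved. The work goes in short steps, each a Python script; the robot and the scene stay as the last script left them, time stands still between calls to the robot, and variables do not carry over. Pictures are saved under pics/ and viewed, at most 10 in all, crops included, and the job is handed in when it is done.

```bash
mkdir -p pics; ls; cat > h.py <<'E'
from cell import env, hand, status, read_camera, camera_info, ticket
import numpy as np, cv2
def points(depth,info):
    K=np.array(info["mtx"]);R=np.array(info["attitude"]);t=np.array(info["xyz"])
    v,u=np.indices(depth.shape)
    c=np.stack([(u-K[0,2])/K[0,0]*depth,-(v-K[1,2])/K[1,1]*depth,-depth],-1)
    return c@R.T+t
E
python3 - <<'E'
from h import *
for n in("top","side"):
    i=camera_info(n);p,d=read_camera(n)
    cv2.imwrite(f"pics/{n}0.png",p);np.savez(f"{n}0.npz",p=p,d=d,P=points(d,i))
    print(n,i)
s=status.state();print(s["clock"],s["eef_pos"],s["eef_rot"],s["opening"])
E
```

```text
pics
top {'mtx': array([[429.43598377,   0.        , 278.14680482],
       [  0.        , 429.43598377, 214.25600069],
       [  0.        ,   0.        ,   1.        ]]), 'xyz': array([ 0.24022634, -0.03708407,  1.07451838]), 'attitude': array([[ 0.04869385,  0.97580749, -0.21313999],
       [-0.99880498,  0.04846613, -0.00629652],
       [ 0.00418588,  0.21319189,  0.97700138]])}
side {'mtx': array([[382.19188056,   0.        , 280.83893459],
       [  0.        , 382.19188056, 208.02571822],
       [  0.        ,   0.        ,   1.        ]]), 'xyz': array([ 0.20565513, -0.51438214,  0.69580916]), 'attitude': array([[ 0.90685206,  0.32365773, -0.26993522],
       [-0.42117971,  0.67308743, -0.60791526],
       [-0.01506646,  0.66498044,  0.74670879]])}
0.1 [ 0.16183569 -0.62896053  0.23038785] [[ 9.68434893e-01  2.49265991e-01 -5.69220240e-04]
 [ 2.49266597e-01 -9.68433548e-01  1.62043362e-03]
 [-1.47332985e-04 -1.71117205e-03 -9.99998525e-01]] 0.0855133099822554
```

View pics/top0.png

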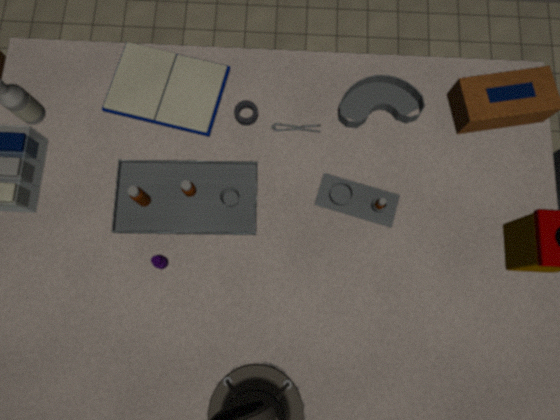

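View pics/side0.png

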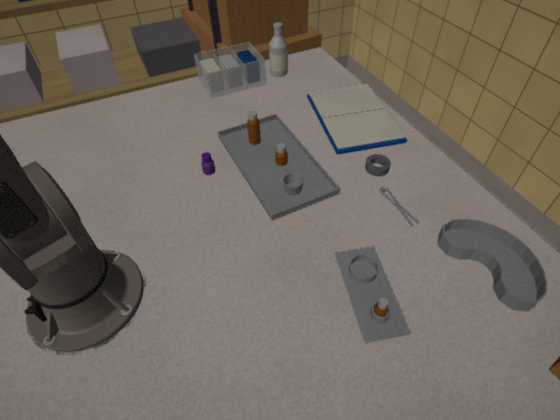

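The top view shows the tall bottle with its cap near (134,190), the short bottle near (188,187) and the cup near (231,197). The wide well is at (341,193) and the vial at (380,204). In the side view the tall bottle is at (254,128) and the wide well at (363,268).

```bash
python3 - <<'E'
from h import *
def circ(q):
    A=np.c_[2*q,np.ones(len(q))];s=np.linalg.lstsq(A,(q**2).sum(1),rcond=None)[0]
    return s[:2],np.sqrt(s[2]+s[0]**2+s[1]**2)
def ray(info,u,v,z):
    K=info["mtx"];d=info["attitude"]@np.array([(u-K[0,2])/K[0,0],-(v-K[1,2])/K[1,1],-1]);o=info["xyz"]
    return (o+d*(z-o[2])/d[2])[:2]
B={"top":dict(tall=(118,175,155,212),short=(175,175,202,202),cup=(216,184,245,211),well=(324,177,358,210),vial=(368,194,392,214)),
   "side":dict(tall=(240,105,266,150),short=(270,140,292,170),cup=(280,170,306,198),well=(344,250,382,288),vial=(366,294,394,324))}
H=dict(tall=.099,short=.059,vial=.056)
for n in B:
    f=np.load(n+"0.npz");info=camera_info(n)
    for k,(a,b,c,e) in B[n].items():
        P=f["P"][b:e,a:c].reshape(-1,3);d=f["d"][b:e,a:c].ravel();im=f["p"][b:e,a:c]
        P=P[d>0];z=P[:,2];print(n,k,"zmax",np.round(np.percentile(z,[50,97,99.5]),3),end=" ")
        if k in H:
            q=P[(z>H[k]-.008)&(z<H[k]+.01)]; print("cap pts",len(q),q.mean(0).round(4) if len(q) else "",end=" ")
            hs=cv2.cvtColor(im,cv2.COLOR_BGR2HSV);m=((hs[...,1]>130)&((hs[...,0]<18)))
            v,u=np.nonzero(m);print("amber centroid px",u.mean()+a,v.mean()+b,"ray@",ray(info,u.mean()+a,v.mean()+b,H[k]*.4).round(4))
        else:
            q=P[(z>(.019 if k=="well" else .03))&(z<.045)];print(len(q),*[np.round(x,4) for x in circ(q[:,:2])],"box",((q.min(0)+q.max(0))/2)[:2].round(4),np.ptp(q,0).round(3))
E
```

```text
top tall zmax [0.003 0.098 0.101] cap pts 89 [0.4931 0.313  0.0979] amber centroid px 141.81528662420382 198.343949044586 ray@ [0.4896 0.3097]
top short zmax [0.004 0.059 0.061] cap pts 78 [0.5244 0.1995 0.0578] amber centroid px 190.013698630137 190.986301369863 ray@ [0.5187 0.1956]
top cup zmax [0.005 0.037 0.039] 100 [0.5082 0.0934] 0.0248 box [0.5082 0.0937] [0.052 0.053 0.01 ]
top well zmax [0.004 0.026 0.028] 111 [ 0.5333 -0.1876] 0.0283 box [ 0.534  -0.1875] [0.061 0.059 0.01 ]
top vial zmax [0.005 0.056 0.059] cap pts 42 [ 0.5083 -0.2833  0.0553] amber centroid px 378.375 205.75 ray@ [ 0.5042 -0.2816]
side tall zmax [0.004 0.099 0.101] cap pts 61 [0.4935 0.3111 0.0979] amber centroid px 253.5179282868526 131.32270916334662 ray@ [0.4951 0.3143]
side short zmax [0.005 0.06  0.061] cap pts 66 [0.5243 0.1978 0.0577] amber centroid px 280.73553719008265 158.27272727272728 ray@ [0.5232 0.194 ]
side cup zmax [0.007 0.038 0.04 ] 134 [0.5086 0.0935] 0.0249 box [0.5085 0.0942] [0.052 0.055 0.01 ]
side well zmax [0.005 0.027 0.028] 210 [ 0.5337 -0.1877] 0.0283 box [ 0.5341 -0.1876] [0.059 0.059 0.011]
side vial zmax [0.006 0.057 0.058] cap pts 83 [ 0.5077 -0.2844  0.0552] amber centroid px 379.7901234567901 310.98765432098764 ray@ [ 0.5081 -0.2844]
```

```bash
cat >> h.py <<'E'
def down(a,s=1):
    y=s*np.array([np.cos(a),np.sin(a),0]);z=np.array([0,0,-1.]);return np.c_[np.cross(y,z),y,z]
T=np.array([.4933,.312]);W=np.array([.5335,-.1877]);AT=np.arctan2(.07,1);AW=np.arctan2(-.254,.967)
E
python3 - <<'E'
from h import *
for s in(1,-1):
    for p,a,z in((T,AT,.18),(T,AT,.04),(W,AW,.18),(W,AW,.041)):
        q=env.solve_ik([*p,z],down(a,s));print(s,None if q is None else np.round(q,2))
E
```

```text
1 [ 0.17  0.52 -1.08  1.74  0.49  1.19 -0.99]
1 [-0.08  0.59 -0.74  1.86  0.51  0.89 -0.99]
1 [ 0.64  0.32 -0.47  1.79  0.16  1.07 -0.14]
1 [ 0.61  0.5  -0.44  1.9   0.29  0.8  -0.24]
-1 [ 0.2   0.56 -1.15  1.74  0.54  1.21  2.12]
-1 [ 0.18  0.8  -1.16  1.85  0.84  1.08  1.9 ]
-1 [-0.62  0.63  1.27  1.82 -0.65  1.19 -2.54]
-1 [-0.57  0.94  1.26  1.93 -1.03  1.12 -2.27]
```

```bash
python3 - <<'E'
from h import *
env.goto([*T,.2],down(AT))
i=camera_info("wrist");p,d=read_camera("wrist");P=points(d,i);np.savez("w0.npz",p=p,d=d,P=P)
cv2.imwrite("pics/w0.png",p)
z=P[...,2];m=(d>0)&(z>.085)&(z<.107)&(np.hypot(P[...,0]-T[0],P[...,1]-T[1])<.03)
q=P[m];print(len(q),(q[:,:2].min(0)+q[:,:2].max(0))/2,q.mean(0),np.ptp(q,0),np.median(q[:,2]))
s=status.state();print(s["clock"],s["eef_pos"],s["joint_pos"],s["wrist_force"])
E
```

```text
915 [0.49492755 0.31505762] [0.49480654 0.31652876 0.09723193] [0.02373937 0.02415373 0.01542634] 0.09805381340924707
3.625 [0.49383841 0.31129348 0.19985411] [ 0.2238311   0.54446299 -1.18258082  1.71567866  0.53023364  1.24801921
 -1.01656803] [-0.04197682  0.8727365  -0.49491513]
```

View pics/w0.png

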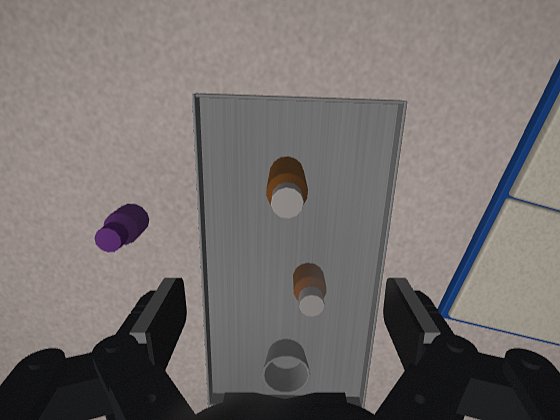

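The wrist view shows the tall bottle's cap at (288,201), the short bottle's at (311,302) and the cup at (286,368). The way down is clear, and the cap measures 24 mm at z 0.098, as it should.

```bash
python3 - <<'E'
from h import *
G=[.4943,.3138]
env.movel([*G,.19],rate=.15)
env.movel([*G,.040],rate=.12)
print(status.state()["eef_pos"])
hand.set_gripper(.045,squeeze=30);hand.set_gripper(.0,squeeze=40)
s=status.state();print(s["clock"],s["opening"],s["finger_force"],s["wrist_force"],s["eef_pos"])
E
```

```text
[0.49478924 0.31430753 0.0408232 ]
6.0 0.032738334672876776 39.58168214187026 [ 0.42453105 -0.86157795  1.70683523] [0.49434727 0.31385403 0.04013342]
```

```bash
python3 - <<'E'
from h import *
env.movel([.4943,.3138,.19],rate=.15)
s=status.state();print(s["opening"],s["finger_force"],s["wrist_force"])
env.goto([*W,.19],down(AW))
env.movel([*W,.10],rate=.12)
s=status.state();print(s["clock"],s["opening"],s["finger_force"],s["wrist_force"],s["eef_pos"])
i=camera_info("side");p,d=read_camera("side");P=points(d,i);np.savez("s1.npz",p=p,d=d,P=P)
cv2.imwrite("pics/s1.png",cv2.resize(p[150:360,260:540],None,fx=2.5,fy=2.5))
i=camera_info("wrist");p,d=read_camera("wrist");np.savez("w1.npz",p=p,d=d,P=points(d,i));cv2.imwrite("pics/w1.png",p)
E
```

```text
0.03266795632169929 39.71286801388487 [-0.0238874   0.14672009 -1.31694491]
9.875 0.032691182448601364 39.7569563111756 [ 0.01661682  0.62751497 -0.81890044] [ 0.53428777 -0.18757673  0.1007085 ]
```

View pics/s1.png

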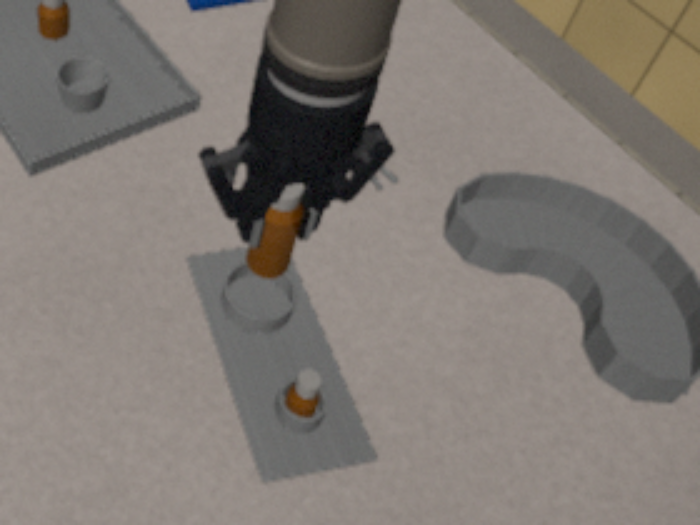

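View pics/w1.png

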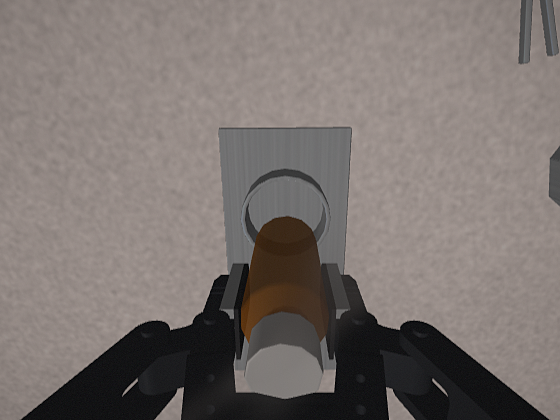

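The bottle is held upright over the well: it leans in the side view by the same amount as the standing vial. In the side crop its foot is at (268,270) and the well ring at (258,297). I'll measure the bottle's axis against the well before lowering.

```bash
python3 - <<'E'
from h import *
from scipy.optimize import least_squares
for n in("s1","w1"):
    f=np.load(n+".npz");P=f["P"];hs=cv2.cvtColor(f["p"],cv2.COLOR_BGR2HSV);z=P[...,2]
    near=(f["d"]>0)&(np.hypot(P[...,0]-.5335,P[...,1]+.1877)<.04)
    A=P[near&(hs[...,1]>130)&(hs[...,0]<20)&(z>.066)&(z<.13)]
    r=least_squares(lambda v:np.hypot(A[:,0]-v[0]-v[2]*(A[:,2]-.1),A[:,1]-v[1]-v[3]*(A[:,2]-.1))-.017,[.5335,-.1877,0,0],loss="soft_l1",f_scale=.001)
    print(n,len(A),"axis@.1",r.x[:2].round(4),"slope",r.x[2:].round(3),"zmin",np.percentile(A[:,2],[1,5]).round(4))
    C=P[near&(hs[...,1]<60)&(z>.152)&(z<.17)&(hs[...,2]>90)];print("cap",len(C),C.mean(0).round(4) if len(C) else"",(np.percentile(C[:,2],90)) if len(C) else "")
    if n=="w1":
        q=P[near&(z>.019)&(z<.032)&(hs[...,1]<80)][:,:2];s=np.linalg.lstsq(np.c_[2*q,np.ones(len(q))],(q**2).sum(1),rcond=None)[0];print("well",len(q),s[:2],np.sqrt(s[2]+s[:2]@s[:2]))
E
```

```text
s1 274 axis@.1 [ 0.5343 -0.186 ] slope [-0.015  0.007] zmin [0.0689 0.0723]
cap 69 [ 0.5305 -0.1917  0.1594] 0.1620832487049759
w1 3260 axis@.1 [ 0.5345 -0.187 ] slope [-0.009  0.005] zmin [0.0669 0.0707]
cap 3392 [ 0.5343 -0.1847  0.159 ] 0.15963928507955183
well 1076 [ 0.53507845 -0.18642665] 0.028028417864048357
```

```bash
python3 - <<'E'
from h import *
env.movel([*W,.050],rate=.1)
f0=status.state()["wrist_force"][2]
for z in np.arange(.046,.0375,-.001):
    env.movel([*W,z],rate=.03); s=status.state(); print(round(z,4),s["eef_pos"].round(4),s["wrist_force"].round(2))
    if s["wrist_force"][2]-f0>4: break
print(s["clock"])
p,d=read_camera("side");cv2.imwrite("pics/s2.png",cv2.resize(p[200:350,290:490],None,fx=3,fy=3))
E
```

```text
0.046 [ 0.5336 -0.1878  0.0462] [ 0.04  0.92 -0.58]
0.045 [ 0.5335 -0.1878  0.0451] [-0.15 -0.1  -1.4 ]
0.044 [ 0.5334 -0.1877  0.044 ] [-0.6  -0.27 -1.15]
0.043 [ 0.5335 -0.1877  0.0429] [-1.23  0.65 -1.1 ]
0.042 [ 0.5334 -0.1877  0.0419] [ 0.44 -0.78 -0.89]
0.041 [ 0.5337 -0.1877  0.0411] [ 0.32 -0.49  0.15]
0.04 [ 0.5338 -0.1877  0.0411] [-2.06 -0.06  7.93]
12.4083
```

View pics/s2.png

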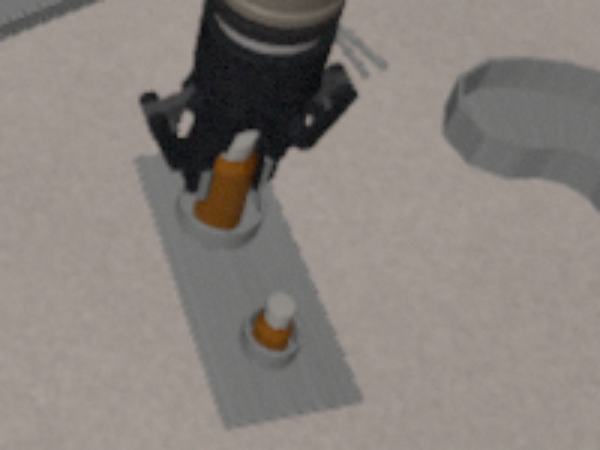

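The bottle's foot sits inside the well ring at (222,212), and contact came at the expected height (TCP 0.041). I'll release and retreat straight up.

```bash
python3 - <<'E'
from h import *
env.movel([*W,.0411],rate=.03)
hand.set_gripper(.045);hand.set_gripper(.08)
env.movel([*W,.20],rate=.12)
env.sleep(.5)
i=camera_info("side");p,d=read_camera("side");P=points(d,i);cv2.imwrite("pics/s3.png",cv2.resize(p[80:350,210:490],None,fx=2,fy=2))
for k,c,h in(("tall",W,.1),("vial",(.508,-.284),.056),("short",(.5244,.1985),.059)):
    m=(d>0)&(np.hypot(P[...,0]-c[0],P[...,1]-c[1])<.03)&(abs(P[...,2]-h)<.009);print(k,P[m].mean(0).round(4),m.sum())
s=status.state();print(s["clock"],s["finger_force"],s["wrist_force"])
E
```

```text
tall [ 0.5318 -0.1886  0.0993] 133
vial [ 0.5077 -0.2844  0.0553] 83
short [0.5246 0.1975 0.0577] 66
15.45 0.0 [-0.10949926 -0.75202578  0.2727408 ]
```

View pics/s3.png

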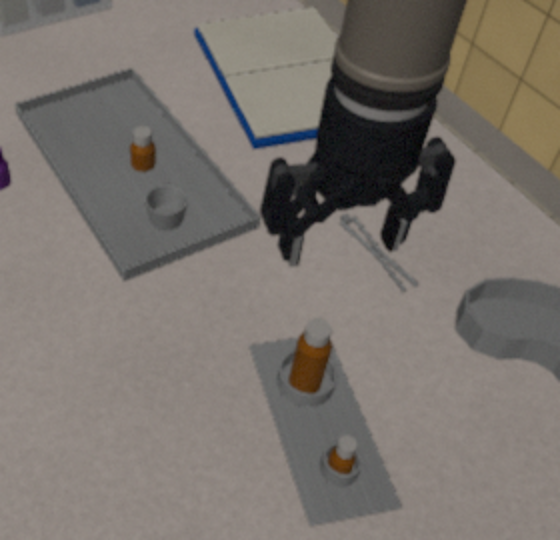

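The bottle stands upright in the wide well at (310,360), the short bottle and vial haven't moved, and the gripper is clear.

```bash
python3 -c "
from h import *
print(ticket.hand_in())"
```

```text
the job is handed in; nothing more can be done
None
```

The tall bottle was set down on the floor of the wide well and stands upright there, the short bottle and small vial have not moved, and I handed the job in at about 15.5 s of the 32 s allowed (no verdict was returned).

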